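# Swap battery packs on the sloped charging rack

## Task

Swap the battery packs on the charging rack. First flip the isolator handle to off; with the power off, put every charged pack (green band) into the blue bin and lay every flat pack (red band) in its own white bay on the sloped rack, lying flat and square on the pad with its black contact end pushed right down against the brass contacts at the foot ledge; then flip the isolator back on. Never touch a pack while the power is on, and leave everything else on the bench alone.

Things in the scene. Friction and masses are not known exactly. Their poses are not given: they have to be found in the camera images.
- isolator (a joint): isolator handle angle: +0.7 = ON (handle leans away from the robot, along the box's +x, over the red mark), -0.7 = OFF (leans towards the robot, over the green mark), 0 = upright. Over-centre: once pushed past upright it falls by its own weight onto that side's stop. A push of 1 to 3 N moves it.
- isolator_grip (a point): centre of the isolator's red cross grip, a bar 22 mm in diameter and 75 mm long along the pivot axis, 75 mm from the pivot on a steel shank 10 mm thick and 22 mm wide. Axes turn with the handle: z points from pivot to grip, y along the pivot
- isolator_pivot (a point): pivot of the handle, 68 mm above the bench, over the centre of the fixed yellow enclosure (110 x 90 mm, 55 mm high). Axes of the enclosure: x towards ON, y along the pivot, z up
- deck: sloped charging deck, fixed on a grey rack; origin on the deck surface, at the middle of the foot (inner face of the ledge). x points up the slope (away from the robot, 0.38 rad above level), y across the bays, z square off the surface. 130 mm up the slope, 350 mm wide; at the foot a steel ledge 8 mm thick stands 12 mm above the surface. The foot is 36 mm above the bench. Packs do not slide down by themselves
- bin: blue open stock bin for charged packs, fixed, origin under its centre; outside 150 (x) x 250 (y) x 60 mm high, walls and floor 5 mm. Packs may lie on one another in it
- bay0 (a point): bay 0: a white pad 108 x 56 mm on the deck (bays 110 mm apart) with two brass contacts on the ledge; this point lies on the ledge's inner face, on the bay's middle line, 12 mm off the deck surface: where the contact end of a seated pack comes. Axes as the deck's
- bay1 (a point): bay 1: a white pad 108 x 56 mm on the deck (bays 110 mm apart) with two brass contacts on the ledge; this point lies on the ledge's inner face, on the bay's middle line, 12 mm off the deck surface: where the contact end of a seated pack comes. Axes as the deck's
- bay2 (a point): bay 2: a white pad 108 x 56 mm on the deck (bays 110 mm apart) with two brass contacts on the ledge; this point lies on the ledge's inner face, on the bay's middle line, 12 mm off the deck surface: where the contact end of a seated pack comes. Axes as the deck's
- flat0: flat (empty) battery pack with a red band, at the start lying on the bench; grey box 100 (x) x 50 (y) x 24 mm (z), about 0.2 kg; origin at the centre of its underside; x runs along the pack away from the black contact end. May be absent
- charged0: charged battery pack with a green band, at the start lying on the deck in a bay; grey box 100 (x) x 50 (y) x 24 mm (z), about 0.2 kg; origin at the centre of its underside; x runs along the pack away from the black contact end. May be absent
- flat1: flat (empty) battery pack with a red band, at the start lying on the bench; grey box 100 (x) x 50 (y) x 24 mm (z), about 0.2 kg; origin at the centre of its underside; x runs along the pack away from the black contact end. May be absent
- charged1: charged battery pack with a green band, at the start lying on the deck in a bay; grey box 100 (x) x 50 (y) x 24 mm (z), about 0.2 kg; origin at the centre of its underside; x runs along the pack away from the black contact end. May be absent
- flat2: flat (empty) battery pack with a red band, at the start lying on the bench; grey box 100 (x) x 50 (y) x 24 mm (z), about 0.2 kg; origin at the centre of its underside; x runs along the pack away from the black contact end. May be absent
- charged2: charged battery pack with a green band, at the start lying on the deck in a bay; grey box 100 (x) x 50 (y) x 24 mm (z), about 0.2 kg; origin at the centre of its underside; x runs along the pack away from the black contact end. May be absent
- flat0_contacts (a point): middle of the black end face with brass contacts of flat0: 50 mm from the pack's centre along its -x, at half its thickness
- flat1_contacts (a point): middle of the black end face with brass contacts of flat1: 50 mm from the pack's centre along its -x, at half its thickness
- flat2_contacts (a point): middle of the black end face with brass contacts of flat2: 50 mm from the pack's centre along its -x, at half its thickness
- tape: black tape roll, 90 mm across, 22 mm high; bystander, leave alone; origin at its underside centre
- screwdriver: screwdriver lying down; bystander, leave alone; origin at its underside centre
- cleaner: blue spray can, 52 mm across, 140 mm high; bystander, leave alone; origin at its underside centre
- cup: white mug, 85 mm high; bystander, leave alone; origin at its underside centre
- fitting: small brass pipe fitting; bystander, leave alone; origin at its underside centre
- carton: cardboard carton 70 x 60 x 50 mm; bystander, leave alone; origin at its underside centre
There are look-alikes about, which are no part of the job. Leave any orange or purple look-alike of the flat1 alone.

How it is judged:
On the way, in this order (a step that is already met when the one before it is completed fails the run):
1. the isolator is switched off (value of joint isolator below -0.6 rad), for 0.2 s.
2. with the isolator off, all charged packs are in the bin and all flat packs are seated in bays and let go (value of joint isolator below -0.6 rad and ((x of flat0_contacts in the frame of bay0 below 0.007 m and y of flat0_contacts in the frame of bay0 between -0.012 and 0.012 m and z of flat0_contacts in the frame of bay0 between -0.006 and 0.006 m and angle between the x axis of flat0 and the x axis of bay0, either way round below 0.14 rad and angle between the z axis of flat0 and the z axis of bay0, either way round below 0.14 rad) or (x of flat0_contacts in the frame of bay1 below 0.007 m and y of flat0_contacts in the frame of bay1 between -0.012 and 0.012 m and z of flat0_contacts in the frame of bay1 between -0.006 and 0.006 m and angle between the x axis of flat0 and the x axis of bay1, either way round below 0.14 rad and angle between the z axis of flat0 and the z axis of bay1, either way round below 0.14 rad) or (x of flat0_contacts in the frame of bay2 below 0.007 m and y of flat0_contacts in the frame of bay2 between -0.012 and 0.012 m and z of flat0_contacts in the frame of bay2 between -0.006 and 0.006 m and angle between the x axis of flat0 and the x axis of bay2, either way round below 0.14 rad and angle between the z axis of flat0 and the z axis of bay2, either way round below 0.14 rad)) and contact force between the fingers and flat0 below 0.3 N and linear speed of each of flat0, flat1, flat2, charged0, charged1, charged2 below 0.03 m/s and ((x of flat1_contacts in the frame of bay0 below 0.007 m and y of flat1_contacts in the frame of bay0 between -0.012 and 0.012 m and z of flat1_contacts in the frame of bay0 between -0.006 and 0.006 m and angle between the x axis of flat1 and the x axis of bay0, either way round below 0.14 rad and angle between the z axis of flat1 and the z axis of bay0, either way round below 0.14 rad) or (x of flat1_contacts in the frame of bay1 below 0.007 m and y of flat1_contacts in the frame of bay1 between -0.012 and 0.012 m and z of flat1_contacts in the frame of bay1 between -0.006 and 0.006 m and angle between the x axis of flat1 and the x axis of bay1, either way round below 0.14 rad and angle between the z axis of flat1 and the z axis of bay1, either way round below 0.14 rad) or (x of flat1_contacts in the frame of bay2 below 0.007 m and y of flat1_contacts in the frame of bay2 between -0.012 and 0.012 m and z of flat1_contacts in the frame of bay2 between -0.006 and 0.006 m and angle between the x axis of flat1 and the x axis of bay2, either way round below 0.14 rad and angle between the z axis of flat1 and the z axis of bay2, either way round below 0.14 rad)) and contact force between the fingers and flat1 below 0.3 N and ((x of flat2_contacts in the frame of bay0 below 0.007 m and y of flat2_contacts in the frame of bay0 between -0.012 and 0.012 m and z of flat2_contacts in the frame of bay0 between -0.006 and 0.006 m and angle between the x axis of flat2 and the x axis of bay0, either way round below 0.14 rad and angle between the z axis of flat2 and the z axis of bay0, either way round below 0.14 rad) or (x of flat2_contacts in the frame of bay1 below 0.007 m and y of flat2_contacts in the frame of bay1 between -0.012 and 0.012 m and z of flat2_contacts in the frame of bay1 between -0.006 and 0.006 m and angle between the x axis of flat2 and the x axis of bay1, either way round below 0.14 rad and angle between the z axis of flat2 and the z axis of bay1, either way round below 0.14 rad) or (x of flat2_contacts in the frame of bay2 below 0.007 m and y of flat2_contacts in the frame of bay2 between -0.012 and 0.012 m and z of flat2_contacts in the frame of bay2 between -0.006 and 0.006 m and angle between the x axis of flat2 and the x axis of bay2, either way round below 0.14 rad and angle between the z axis of flat2 and the z axis of bay2, either way round below 0.14 rad)) and contact force between the fingers and flat2 below 0.3 N and x of charged0 in the frame of bin between -0.07 and 0.07 m and y of charged0 in the frame of bin between -0.12 and 0.12 m and z of each of charged0, charged1, charged2 in the frame of bin below 0.06 m and contact force between the fingers and charged0 below 0.3 N and x of charged1 in the frame of bin between -0.07 and 0.07 m and y of charged1 in the frame of bin between -0.12 and 0.12 m and contact force between the fingers and charged1 below 0.3 N and x of charged2 in the frame of bin between -0.07 and 0.07 m and y of charged2 in the frame of bin between -0.12 and 0.12 m and contact force between the fingers and charged2 below 0.3 N), for 0.2 s.
3. the isolator is switched on again (value of joint isolator above 0.6 rad), for 0.2 s.
At the end, for the whole second after the job is handed in: Isolator on (handle beyond 0.6 rad); every charged pack inside the bin (origin within its walls and below the rim); every flat pack at rest in a bay: contact end within 7 mm of the ledge and 12 mm of the bay's middle line, flat and square within 0.14 rad; packs let go (value of joint isolator above 0.6 rad and ((x of flat0_contacts in the frame of bay0 below 0.007 m and y of flat0_contacts in the frame of bay0 between -0.012 and 0.012 m and z of flat0_contacts in the frame of bay0 between -0.006 and 0.006 m and angle between the x axis of flat0 and the x axis of bay0, either way round below 0.14 rad and angle between the z axis of flat0 and the z axis of bay0, either way round below 0.14 rad) or (x of flat0_contacts in the frame of bay1 below 0.007 m and y of flat0_contacts in the frame of bay1 between -0.012 and 0.012 m and z of flat0_contacts in the frame of bay1 between -0.006 and 0.006 m and angle between the x axis of flat0 and the x axis of bay1, either way round below 0.14 rad and angle between the z axis of flat0 and the z axis of bay1, either way round below 0.14 rad) or (x of flat0_contacts in the frame of bay2 below 0.007 m and y of flat0_contacts in the frame of bay2 between -0.012 and 0.012 m and z of flat0_contacts in the frame of bay2 between -0.006 and 0.006 m and angle between the x axis of flat0 and the x axis of bay2, either way round below 0.14 rad and angle between the z axis of flat0 and the z axis of bay2, either way round below 0.14 rad)) and contact force between the fingers and flat0 below 0.3 N and linear speed of each of flat0, flat1, flat2, charged0, charged1, charged2 below 0.03 m/s and ((x of flat1_contacts in the frame of bay0 below 0.007 m and y of flat1_contacts in the frame of bay0 between -0.012 and 0.012 m and z of flat1_contacts in the frame of bay0 between -0.006 and 0.006 m and angle between the x axis of flat1 and the x axis of bay0, either way round below 0.14 rad and angle between the z axis of flat1 and the z axis of bay0, either way round below 0.14 rad) or (x of flat1_contacts in the frame of bay1 below 0.007 m and y of flat1_contacts in the frame of bay1 between -0.012 and 0.012 m and z of flat1_contacts in the frame of bay1 between -0.006 and 0.006 m and angle between the x axis of flat1 and the x axis of bay1, either way round below 0.14 rad and angle between the z axis of flat1 and the z axis of bay1, either way round below 0.14 rad) or (x of flat1_contacts in the frame of bay2 below 0.007 m and y of flat1_contacts in the frame of bay2 between -0.012 and 0.012 m and z of flat1_contacts in the frame of bay2 between -0.006 and 0.006 m and angle between the x axis of flat1 and the x axis of bay2, either way round below 0.14 rad and angle between the z axis of flat1 and the z axis of bay2, either way round below 0.14 rad)) and contact force between the fingers and flat1 below 0.3 N and ((x of flat2_contacts in the frame of bay0 below 0.007 m and y of flat2_contacts in the frame of bay0 between -0.012 and 0.012 m and z of flat2_contacts in the frame of bay0 between -0.006 and 0.006 m and angle between the x axis of flat2 and the x axis of bay0, either way round below 0.14 rad and angle between the z axis of flat2 and the z axis of bay0, either way round below 0.14 rad) or (x of flat2_contacts in the frame of bay1 below 0.007 m and y of flat2_contacts in the frame of bay1 between -0.012 and 0.012 m and z of flat2_contacts in the frame of bay1 between -0.006 and 0.006 m and angle between the x axis of flat2 and the x axis of bay1, either way round below 0.14 rad and angle between the z axis of flat2 and the z axis of bay1, either way round below 0.14 rad) or (x of flat2_contacts in the frame of bay2 below 0.007 m and y of flat2_contacts in the frame of bay2 between -0.012 and 0.012 m and z of flat2_contacts in the frame of bay2 between -0.006 and 0.006 m and angle between the x axis of flat2 and the x axis of bay2, either way round below 0.14 rad and angle between the z axis of flat2 and the z axis of bay2, either way round below 0.14 rad)) and contact force between the fingers and flat2 below 0.3 N and x of charged0 in the frame of bin between -0.07 and 0.07 m and y of charged0 in the frame of bin between -0.12 and 0.12 m and z of each of charged0, charged1, charged2 in the frame of bin below 0.06 m and contact force between the fingers and charged0 below 0.3 N and x of charged1 in the frame of bin between -0.07 and 0.07 m and y of charged1 in the frame of bin between -0.12 and 0.12 m and contact force between the fingers and charged1 below 0.3 N and x of charged2 in the frame of bin between -0.07 and 0.07 m and y of charged2 in the frame of bin between -0.12 and 0.12 m and contact force between the fingers and charged2 below 0.3 N); the robot touches nothing.
It fails at once if a pack is touched by the gripper while the isolator handle is on the ON side (value of joint isolator above 0 rad and (contact force between the fingers and flat0 above 1 N or contact force between the fingers and flat1 above 1 N or contact force between the fingers and flat2 above 1 N or contact force between the fingers and charged0 above 1 N or contact force between the fingers and charged1 above 1 N or contact force between the fingers and charged2 above 1 N)).
It fails at once if a bystander is moved by more than 40 mm (distance of any of tape, screwdriver, cleaner, cup, fitting, carton from where it was at the start of the episode above 0.04 m).
Of charged0, charged1, charged2 only 2 to 3 are there at a start; the rules pass over those that are not, and their reading is None.
Of flat0, flat1, flat2 only 2 to 3 are there at a start; the rules pass over those that are not, and their reading is None.
At some moment in a run one of flat0, flat1, flat2 may be knocked a few centimetres aside while the robot is not near it.
Once in a run the grip may slacken for a moment while it holds something.
It also fails if it takes over 210 s, if anything falls off the work surface, if the arm or the gripper's body presses on something with over 40 N, if the wrist force passes 120 N, or if a joint passes its speed limit or range.

## Robot

A 7-joint arm with a two-finger parallel gripper is mounted at the origin on the work surface. World frame = base frame: x ahead of the robot, y to its left, z up, the work surface at z = 0. Lengths are in m, angles in rad, forces in N, time in s.
With the tool pointing down it reaches from about 0.425 to 0.95 m from the base axis. Payload 4.7 kg.
Tool frame: the origin (TCP) lies on the mounting face of the last link; the fingertips stand 173 mm ahead of it and the grasp point (between the pads) lies 155 mm ahead of it (robot.grip_point_offset is the distance from the TCP to the grasp point, in m); z points along the fingers, y is the line along which they close (so a half turn about z gives the same grasp; the last joint's range is limited). The gripper opens to 85 mm and grips with 20 to 120 N. Pads are 22 mm wide; open, the fingers measure 114 mm over their backs; the gripper's body (76 mm by 85 mm) begins 54 mm behind the grasp point. The pads swing forward as they close: fully open they stand 13 mm farther back than shut.
Start: joints at [1.309, 0.469, -0.049, 1.532, 0.024, 1.141, -0.082], TCP at [0.156, -0.657, 0.405] pointing down, gripper open.
Joint ranges: [-2.59, 2.59], [-0.33, 1.99], [-1.39, 1.29], [0.1, 2.45], [-1.04, 4.18], [0.21, 1.99], [-2.66, 2.66]. Speed limits (rad/s): [2.57, 2.57, 3.14, 3.14, 3.14, 3.14, 3.14].

## Interface

Orientations are given as a unit quaternion [w, x, y, z].
In Python, from cell import robot gives the robot as it stands.
- The arm moves only by the tool arm_command, never from a script. Its argument "moves" is a list of rows, each a list of 3 entries, a list of its own where there are three numbers: the shift along the tool's x, y, z in cm, then the turn, a rotation vector about the tool's x, y, z in degrees, then the opening in per cent of the stroke, from 0 (shut) to 100 (fully open). A call has 1 to 8 rows; each row is the pose to reach, as a shift and turn from the pose commanded when the call began, along the tool's axes at that moment; what a row does not reach only later rows make up. A row lasts 1/10 s, in which the tool goes at most 50 mm and 8.59 degrees, less where a joint would pass 70% of its speed; a pose out of reach is approached as far as the arm can. A call with a gripper value outside its range is refused whole. The fingers move at their own pace and stop on an object; "grip_force" is the grip in N (left out, the last holds). Time passes only in rows, so rows that repeat a pose let the fingers close. It gives the time, the measured TCP pose, the force, the opening and the grip force at its end, in the units of the state.
- robot.sense(): the state, without advancing time (a new reading comes with each control period).
- robot.snapshot(name): name is "scene" or "top" or "wrist"; returns (picture, depth): 420x560x3 uint8, red, green, blue; 420x560 float32, m along the optical axis (not along the pixel's ray), 0 where there is no reading.
- robot.camera_params(name): a dict with "vertical_fov" (degrees; the focal length in pixels is half the picture's height over the tangent of half this angle, whatever the lens; pixels are square), "cx", "cy" (the principal point, pixels), "dist_coeffs" ([k1, k2, p1, p2, k3] as OpenCV has them; the pictures are not rectified), "cam_to_world" (4x4, takes a point from camera to world coordinates); the wrist camera has in their place "mount" (4x4, takes a point from camera to tool coordinates, whose origin is the TCP and whose axes are the flange's). Camera axes: x right, y up, looking along -z (the intrinsics and any distortion apply to the point x, -y, -z); pixel columns grow to the right and rows downward; lengths in m; the calibration is good to about 2 mm. A picture is of the moment at which its call begins: read the wrist's pose just before it. camera_params takes no time and is no camera call.
- robot.hand_in(): hands the job in; it is judged then, once.
The state is a dict: "t": time; "qpos": joint angles; "joint_velocities": joint speeds; "joint_torque": joint torques, N m; "tcp_pos": TCP position; "orientation": TCP orientation; "contact_force": force on the tool from outside, world axes, zero at the start; "wrist_torque": the same for the moment, N m; "grip_width": finger opening in m; "grip_force": force on a finger pad.
Only numpy, scipy, OpenCV 4.12 (cv2) and the standard library are available. Lean on these libraries where they do the work, as an engineer would, in place of code of your own. Each camera call takes 0.05 s, during which the arm holds its last target. There are 200 camera calls.

## Working session

There is one attempt and no reset: what is moved stays moved. The work goes in short steps, Python scripts to look and compute and a tool call to move; the robot and the scene stay as the last step left them, time stands still between calls to the robot, and variables do not carry over. Pictures are saved under pics/ and viewed, at most 14 in all, crops included, and the job is handed in when it is done.

Besides the shell and the picture viewer there is one more tool, called as name(argument=value, ...), one argument or row to a line, values as JSON. arm_command: Moves the arm, as the interface text tells. Its arguments: {"type":"object","properties":{"moves":{"type":"array"},"grip_force":{"type":"number"}},"required":["moves"]}

```bash
mkdir -p pics; ls
cat > h.py <<'E'
import numpy as np, cv2
from cell import robot
from scipy.spatial.transform import Rotation as R
def Rq(q): return R.from_quat([q[1],q[2],q[3],q[0]])
def snap(n,save=None):
    s=robot.sense(); im,d=robot.snapshot(n); p=robot.camera_params(n)
    if 'mount' in p:
        T=np.eye(4);T[:3,:3]=Rq(s['orientation']).as_matrix();T[:3,3]=s['tcp_pos'];C=T@np.array(p['mount'])
    else: C=np.array(p['cam_to_world'])
    f=210/np.tan(np.radians(p['vertical_fov'])/2)
    K=np.array([[f,0,p['cx']],[0,f,p['cy']],[0,0,1]])
    if save: cv2.imwrite('pics/'+save,im[:,:,::-1])
    return im,d,(K,np.array(p['dist_coeffs'],float),C)
def rays(px,cam):
    K,D,C=cam; u=cv2.undistortPoints(np.array(px,float).reshape(-1,1,2),K,D)[:,0]
    return np.c_[u[:,0],-u[:,1],-np.ones(len(u))]@C[:3,:3].T, C[:3,3]
def plane(px,z,cam):
    v,o=rays(px,cam); return o+v*((z-o[2])/v[:,2])[:,None]
def pts(px,d,cam):
    v,o=rays(px,cam); px=np.array(px,int); return o+v*d[px[:,1],px[:,0]][:,None]
def proj(P,cam):
    K,D,C=cam; X=(np.array(P,float).reshape(-1,3)-C[:3,3])@C[:3,:3]
    X=X*[1,-1,-1]; return cv2.projectPoints(X,np.zeros(3),np.zeros(3),K,D)[0][:,0]
E
python3 - <<'E'
from h import *
for n in('scene','top','wrist'):
    im,d,c=snap(n,n+'0.png'); print(n,c[2].round(3).tolist(),c[0][0,0],c[1])
print(robot.sense())
E
```

```text
pics
scene [[-0.063, -0.846, 0.53, 1.144], [0.998, -0.054, 0.033, 0.03], [0.0, 0.531, 0.847, 1.098], [0.0, 0.0, 0.0, 1.0]] 487.49476753555194 [-0.1220494  0.         0.         0.         0.       ]
top [[0.003, 0.993, -0.114, 0.399], [-1.0, 0.006, 0.018, -0.003], [0.019, 0.114, 0.993, 1.227], [0.0, 0.0, 0.0, 1.0]] 491.91304705881 [-0.02408937  0.          0.          0.          0.        ]
wrist [[0.232, 0.926, 0.297, 0.232], [-0.973, 0.222, 0.07, -0.639], [-0.001, -0.305, 0.952, 0.373], [0.0, 0.0, 0.0, 1.0]] 354.7726199998189 [-0.00578661  0.          0.          0.          0.        ]
{'t': 0.15, 'qpos': array([ 1.30912618,  0.46927164, -0.04859783,  1.5333835 ,  0.02411404,
        1.1409828 , -0.08229737]), 'joint_velocities': array([ 0.00123133, -0.00283602, -0.00094188, -0.00209552, -0.0006303 ,
        0.0008972 , -0.00037031]), 'joint_torque': array([ 6.94594455e-04, -5.10767913e+01, -4.66518011e-02, -2.37978476e+01,
        1.07469942e-02,  5.42374051e-03,  1.17139930e-06]), 'tcp_pos': array([ 0.15569153, -0.65662384,  0.40390714]), 'orientation': array([-7.21022808e-04,  9.93232551e-01,  1.16140293e-01, -1.11940373e-04]), 'contact_force': array([ 0.49534128, -0.58725106, -0.49495925]), 'wrist_torque': array([ 0.03818166, -0.02371176,  0.00811703]), 'grip_force': 0.0, 'grip_width': 0.08522671812790455}
```

View pics/top0.png

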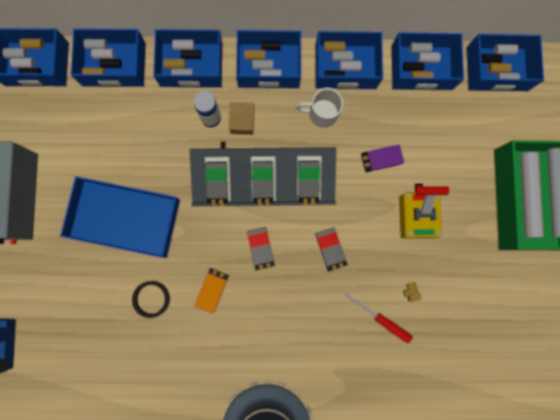

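View pics/scene0.png

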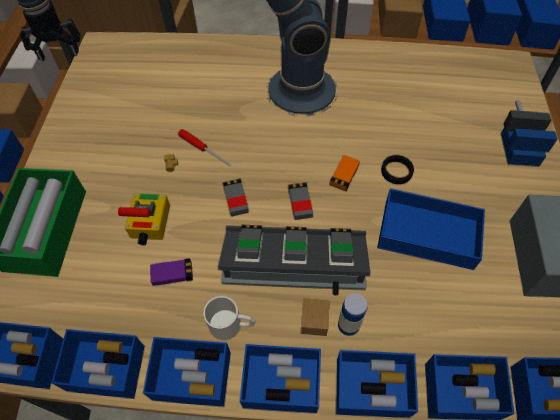

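Top view shows three green-band packs in the bays (217,180), (262,180) and (309,180). The two flat packs are at (260,248) and (331,249), with contacts towards the robot. The isolator is at (421,215), leaning ON, and the bin is at (120,217). The orange (211,290) and purple (383,158) look-alikes stay alone.

```bash
cat > m.py <<'E'
from h import *
im,d,c=snap('top')
hsv=cv2.cvtColor(im,cv2.COLOR_RGB2HSV)
vv,uu=np.mgrid[0:420,0:560]
P=pts(np.c_[uu.ravel(),vv.ravel()],d,c).reshape(420,560,3)
def box(n,x0,y0,x1,y1,m,zlo,zhi):
    k=np.zeros((420,560),bool);k[y0:y1,x0:x1]=1
    k&=m&(P[...,2]>zlo)&(P[...,2]<zhi)
    q=P[k]; r=cv2.minAreaRect((q[:,:2]*1000).astype(np.float32))
    print(n,len(q),'mean',q.mean(0).round(3),'rect',np.round(r[0],1),np.round(r[1],1),round(r[2],1)); return q
H,S,V=hsv[...,0],hsv[...,1],hsv[...,2]
A=np.ones_like(H,bool); red=((H<8)|(H>172))&(S>150)&(V>80); grn=(H>50)&(H<85)&(S>120)
for n,b in dict(f0=(240,222,280,275),f1=(312,222,352,275)).items():
    box(n,*b,A,.015,.035); box(n+'red',*b,red,.01,.04)
for n,b in dict(c0=(204,155,230,210),c1=(250,155,276,210),c2=(296,155,322,210)).items():
    box(n+'grn',*b,grn,.02,.2)
q=box('bin',55,170,190,262,A,.045,.075)
q=box('deck',185,145,340,210,A,.03,.15)
cc,*_=np.linalg.lstsq(np.c_[q[:,:2],np.ones(len(q))],q[:,2],rcond=None);print(cc)
box('isoY',395,180,450,242,(H>20)&(H<35)&(S>120),.04,.07)
box('isoR',405,180,455,202,red,.08,.16)
# heights printed along columns for deck surface
for u in (240,286): print([tuple(P[v,u].round(3)) for v in range(150,210,6)])
E
python3 m.py
```

```text
f0 806 mean [0.43  0.015 0.025] rect [430.1  15.4] [100.8  48. ] 13.0
f0red 234 mean [0.452 0.021 0.025] rect [451.9  20.6] [29.4 47.7] 12.9
f1 853 mean [ 0.429 -0.156  0.024] rect [ 428.9 -156.7] [100.1  51.2] 18.9
f1red 244 mean [ 0.45  -0.149  0.025] rect [ 450.3 -149.6] [30.1 49.1] 18.6
c0grn 264 mean [0.602 0.122 0.085] rect [602.5 123.5] [50.6 28.9] 89.9
c1grn 227 mean [0.604 0.012 0.086] rect [603.6  11.8] [42.5 25.3] 89.9
c2grn 253 mean [ 0.606 -0.098  0.086] rect [605.8 -97.8] [28.3 45.4] 0.4
bin 959 mean [0.507 0.359 0.058] rect [503.4 354. ] [253.2 150.7] 78.7
deck 8422 mean [0.6   0.01  0.067] rect [608.9   9.9] [154.2 348.3] 1.0
[ 0.27673827  0.00576724 -0.09864657]
isoY 1044 mean [ 0.503 -0.368  0.055] rect [ 511.4 -375.4] [108.2  92.1] 0.2
isoR 274 mean [ 0.559 -0.372  0.134] rect [ 558.1 -373.8] [73. 21.] 87.5
[(np.float64(0.661), np.float64(0.064), np.float64(0.082)), (np.float64(0.647), np.float64(0.065), np.float64(0.076)), (np.float64(0.633), np.float64(0.065), np.float64(0.074)), (np.float64(0.62), np.float64(0.065), np.float64(0.068)), (np.float64(0.606), np.flo
[... 224 characters left out ...]
551), np.float64(0.065), np.float64(0.04)), (np.float64(0.535), np.float64(0.065), np.float64(0.051))]
[(np.float64(0.662), np.float64(-0.045), np.float64(0.081)), (np.float64(0.647), np.float64(-0.045), np.float64(0.079)), (np.float64(0.635), np.float64(-0.045), np.float64(0.07)), (np.float64(0.621), np.float64(-0.045), np.float64(0.064)), (np.float64(0.607), np.float64(-0.045), np.float64(0.065)), (np.float64(0.593), np.float64(-0.046), np.float64(0.058)), (np.float64(0.58), np.float64(-0.046), np.float64(0.047)), (np.float64(0.566), np.float64(-0.046), np.float64(0.044)), (np.float64(0.552), np.float64(-0.046), np.float64(0.04)), (np.float64(0.537), np.float64(-0.046), np.float64(0.044))]
```

```bash
cat > plan.py <<'E'
from h import *
# waypoint: (grip xyz, yaw of tool x, tilt of tool about y [+ leans towards robot, as the deck normal], opening)
def pose(g,yaw,tilt):
    r=R.from_euler('z',yaw)*R.from_euler('y',-tilt)*R.from_matrix(np.diag([1,-1,-1.]))
    return np.array(g)-r.as_matrix()[:,2]*.155, r
def plan(wps,start=None):
    s=robot.sense(); p,r=(np.array(s['tcp_pos']),Rq(s['orientation'])) if start is None else pose(*start)
    print('t',round(s['t'],1),'grip at',(np.array(s['tcp_pos'])+Rq(s['orientation']).as_matrix()[:,2]*.155).round(4))
    for w in wps:
        p2,r2=pose(*w[:3])
        sh=r.inv().apply(p2-p)*100; tn=(r.inv()*r2).as_rotvec(degrees=True)
        sh=sh.round(1);tn=tn.round(1)+0.
        n=max(np.ceil(np.linalg.norm(sh)/5),np.ceil(np.linalg.norm(tn)/8.5))
        print('rows>=',int(n),sh.tolist(),tn.tolist(),w[3] if len(w)>3 else '')
        p=p+r.apply(sh/100); r=r*R.from_rotvec(tn,degrees=True)
DO=np.array([.541,.0105,.036]);DY=.018
DR=R.from_euler('z',DY)*R.from_euler('y',-.38)
def deck(x,y,z): return DO+DR.apply([x,y,z])
E
python3 - <<'E'
from plan import *
plan([((.45,-.50,.24),0,0,0),((.64,-.374,.20),0,0,0),((.64,-.374,.123),0,0,0),((.50,-.374,.123),0,0,0),((.50,-.374,.25),0,0,0)])
E
```

```text
t 0.2 grip at [ 0.1557 -0.6565  0.249 ]
rows>= 7 [32.2, -8.5, 0.9] [-0.1, 0.0, 13.3] 0
rows>= 5 [19.1, -12.6, 4.0] [0.0, 0.0, 0.0] 0
rows>= 2 [-0.0, 0.0, 7.7] [0.0, 0.0, 0.0] 0
rows>= 3 [-14.0, 0.0, 0.0] [0.0, 0.0, 0.0] 0
rows>= 3 [-0.0, 0.0, -12.7] [0.0, 0.0, 0.0] 0
```

arm_command(
  moves=[
    [[32.2,-8.5,0.9],[0,0,13.3],0],
    [[32.2,-8.5,0.9],[0,0,13.3],0],
    [[32.2,-8.5,0.9],[0,0,13.3],0],
    [[32.2,-8.5,0.9],[0,0,13.3],0],
    [[32.2,-8.5,0.9],[0,0,13.3],0],
    [[32.2,-8.5,0.9],[0,0,13.3],0],
    [[32.2,-8.5,0.9],[0,0,13.3],0],
    [[32.2,-8.5,0.9],[0,0,13.3],0],
  ],
)

```text
t: 1.0
tcp_pos: [0.4556, -0.4948, 0.3952]
orientation: [-0.002, 1.0, 0.006, 0.002]
contact_force: [-0.6, 0.8, -0.4]
grip_width: 0.0001
grip_force: 0.0
```

arm_command(
  moves=[
    [[19.1,-12.6,4],[0,0,0],0],
    [[19.1,-12.6,4],[0,0,0],0],
    [[19.1,-12.6,4],[0,0,0],0],
    [[19.1,-12.6,4],[0,0,0],0],
    [[19.1,-12.6,4],[0,0,0],0],
    [[19.1,-12.6,4],[0,0,0],0],
    [[19.1,-12.6,4],[0,0,0],0],
  ],
)

```text
t: 1.7
tcp_pos: [0.6404, -0.3736, 0.3549]
orientation: [0.0, 1.0, 0.001, -0.001]
contact_force: [-0.3, -0.1, 0.0]
grip_width: -0.0001
grip_force: 0.0
```

arm_command(
  moves=[
    [[0,0,4],[0,0,0],0],
    [[0,0,7.7],[0,0,0],0],
    [[0,0,7.7],[0,0,0],0],
  ],
)

```text
t: 2.0
tcp_pos: [0.6365, -0.3753, 0.273]
orientation: [-0.002, 1.0, -0.001, -0.006]
contact_force: [-0.7, -0.4, -1.2]
grip_width: -0.0004
grip_force: 0.0
```

arm_command(
  moves=[
    [[-3,0,0],[0,0,0],0],
    [[-5.5,0,0],[0,0,0],0],
    [[-8,0,0],[0,0,0],0],
    [[-10.5,0,0],[0,0,0],0],
    [[-13,0,0],[0,0,0],0],
    [[-14,0,0],[0,0,0],0],
    [[-14,0,0],[0,0,0],0],
    [[-14,0,0],[0,0,0],0],
  ],
)

```text
t: 2.8
tcp_pos: [0.5011, -0.3743, 0.2799]
orientation: [0.001, 1.0, 0.0, 0.001]
contact_force: [1.1, 0.5, 0.3]
grip_width: 0.0001
grip_force: 0.0
```

arm_command(
  moves=[
    [[0,0,-5],[0,0,0],0],
    [[0,0,-10],[0,0,0],0],
    [[0,0,-15],[0,0,0],100],
    [[0,0,-17],[0,0,0],100],
    [[0,0,-17],[0,0,0],100],
  ],
)

```text
t: 3.3
tcp_pos: [0.5023, -0.3736, 0.4538]
orientation: [0.003, 1.0, 0.001, 0.004]
contact_force: [-0.8, -0.1, 0.3]
grip_width: 0.0434
grip_force: 0.0
```

Run:
```python
from plan import *
im,d,c=snap('top'); cv2.imwrite('pics/t1.png',cv2.resize(im[140:320,160:460,::-1],None,fx=2,fy=2))
# approach to middle charged pack (bay1): above, then at
for y in (.11,0,-.11): print(deck(.05,y,.022))
plan([((.50,-.25,.30),.018,.0,100),(deck(.05,-.11,.12),.018,.38,100),(deck(.05,-.11,.022),.018,.38,100)])
```

```text
[0.57728689 0.12117106 0.07497665]
[0.57926678 0.01118888 0.07497665]
[ 0.58124667 -0.0987933   0.07497665]
t 3.4 grip at [ 0.5023 -0.3738  0.2958]
rows>= 3 [-0.1, -12.3, -0.4] [0.1, -0.2, -0.9] 100
rows>= 5 [-1.0, -15.0, 14.5] [0.0, 21.7, 0.0] 100
rows>= 2 [-0.0, -0.0, 9.7] [0.0, 0.0, 0.0] 100
```

View pics/t1.png

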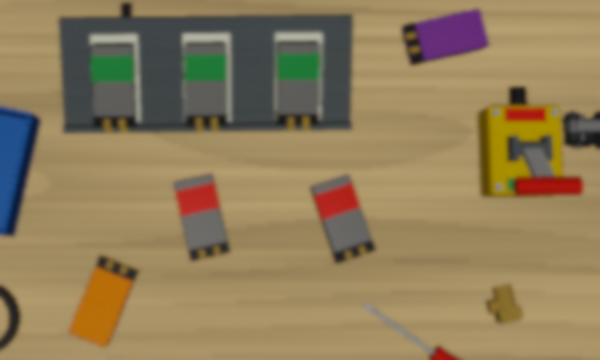

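The isolator now leans OFF: its red bar is at (548,186) in the crop, nearer the robot. The packs are undisturbed.

arm_command(
  moves=[
    [[-0.1,-12.3,-0.4],[0,0,-0.9],100],
    [[-0.1,-12.3,-0.4],[0,0,-0.9],100],
    [[-0.1,-12.3,-0.4],[0,0,-0.9],100],
    [[-0.1,-12.3,-0.4],[0,0,-0.9],100],
  ],
)

```text
t: 3.75
tcp_pos: [0.5004, -0.2458, 0.4514]
orientation: [-0.002, 1.0, 0.012, -0.001]
contact_force: [-0.1, 0.1, 0.5]
grip_width: 0.0856
grip_force: 0.0
```

arm_command(
  moves=[
    [[-1,-15,14.5],[0,21.7,0],100],
    [[-1,-15,14.5],[0,21.7,0],100],
    [[-1,-15,14.5],[0,21.7,0],100],
    [[-1,-15,14.5],[0,21.7,0],100],
    [[-1,-15,14.5],[0,21.7,0],100],
    [[-1,-15,14.5],[0,21.7,0],100],
    [[-1,-15,14.5],[0,21.7,0],100],
  ],
)

```text
t: 4.45
tcp_pos: [0.4875, -0.1019, 0.3074]
orientation: [-0.001, 0.982, 0.008, 0.188]
contact_force: [0.4, -0.9, -0.2]
grip_width: 0.0855
grip_force: 0.0
```

Run:
```python
from plan import *
im,d,c=snap('wrist','w1.png')
# deck corner axis overlay
for y in (.11,0,-.11):
    for x,z in ((0,.012),(.108,0),(.1,.024),(0,.024)):
        for dy in(-.028,.028):
            u=proj(deck(x,y+dy,z),c)[0]; cv2.circle(im,tuple(int(a) for a in u.clip(-999,999)),2,(255,0,255),-1)
cv2.imwrite('pics/w1o.png',im[:,:,::-1])
plan([(deck(.055,-.11,.10),.018,.38),(deck(.055,-.11,.02),.018,.38,100)])
```

```text
t 4.5 grip at [ 0.5452 -0.1017  0.1642]
rows>= 1 [0.5, -0.2, 1.8] [0.1, 0.0, -0.2] 
rows>= 2 [0.0, -0.0, 8.0] [0.0, 0.0, 0.0] 100
```

View pics/w1o.png

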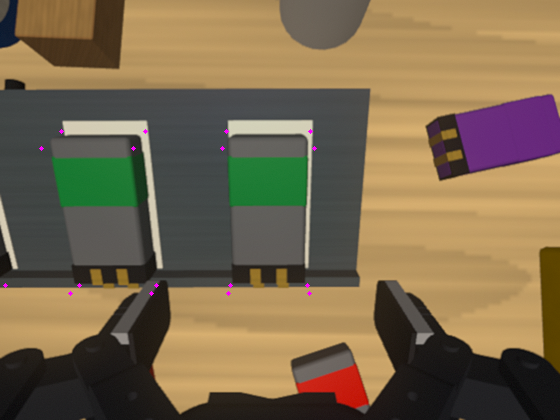

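Run:
```python
from plan import *
im,d,c=snap('wrist')
def P(us,vs):
    u,v=np.meshgrid(us,vs); q=pts(np.c_[u.ravel(),v.ravel()],d,c); return q
q=np.r_[P(range(170,222,4),range(100,262,4)),P(range(320,352,4),range(100,262,4))]
cc,*_=np.linalg.lstsq(np.c_[q-[.541,.0105,0]][:,:2].tolist() if 0 else np.c_[q[:,:2]-[.541,.0105],np.ones(len(q))],q[:,2],rcond=None)
print('plane z0,slopes',cc, 'std',(q[:,2]-np.c_[q[:,:2]-[.541,.0105],np.ones(len(q))]@cc).std())
# pad top corners & pad right edges: white mask, ray onto the plane
def onplane(px):
    v,o=rays(px,c); n=np.array([-cc[0],-cc[1],1]); k=cc[2]-cc[0]*.541-cc[1]*.0105
    return o+v*((k-o@n)/(v@n))[:,None]
w=(im.min(2)>150).astype(np.uint8)
for x0,x1 in((55,165),(222,318)):
    m=np.zeros_like(w);m[110:270,x0:x1]=w[110:270,x0:x1]
    vs,us=np.nonzero(m)
    r=onplane(np.c_[us,vs]); L=DR.inv().apply(r-DO)
    print('pad x range',np.percentile(L[:,0],[1,99]),'y',np.percentile(L[:,1],[.5,99.5]),'z',L[:,2].mean())
print(DR.inv().apply(pts([[90,280],[120,280],[190,280],[210,280],[330,280]],d,c)-DO).round(4))
g=cv2.inRange(cv2.cvtColor(im,cv2.COLOR_RGB2HSV),(50,120,40),(85,255,255))
n,_,st,ce=cv2.connectedComponentsWithStats(g)
for i in range(1,n):
    if st[i,4]>300: print('green',ce[i],DR.inv().apply(pts([ce[i]],d,c)-DO).round(4))
```

```text
plane z0,slopes [0.40085463 0.00850478 0.03369083] std 0.0007100376376902875
pad x range [0.01086378 0.11460609] y [-0.0283513   0.02680402] z -0.00203768410409239
pad x range [0.01283882 0.11494754] y [-0.1386987  -0.08295403] z -0.0021542212782894995
[[ 0.0102  0.0136  0.0217]
 [ 0.0103 -0.0074  0.0219]
 [ 0.0039 -0.053   0.0102]
 [ 0.0034 -0.0674  0.0093]
 [ 0.004  -0.1551  0.0108]]
green [ 99.52086297 182.46301565] [[ 0.0793 -0.0036  0.022 ]]
green [265.88678238 182.28998665] [[ 0.0793 -0.1091  0.0226]]
```

```bash
sed -i 's/^DO=.*/DO=np.array([.5475,.010,.036]);DY=.018/' plan.py
cat >> plan.py <<'E'
BO=np.array([.5034,.354,0]);BY=-.197
def binp(y,z,x=0): return BO+R.from_euler('z',BY).apply([x,y,z])
def swap(by,sl,start=None):
    plan([(deck(.05,by,.10),DY,.38),(deck(.05,by,.021),DY,.38),(deck(.05,by,.14),DY,.38),
      (binp(sl,.22),BY,0),(binp(sl,.045),BY,0),(binp(sl,.19),BY,0)],start)
E
python3 - <<'E'
from plan import *
swap(-.11,-.065)
E
```

```text
t 4.5 grip at [ 0.5453 -0.1019  0.1646]
rows>= 1 [0.6, -0.2, 2.1] [0.1, 0.0, -0.2] 
rows>= 2 [0.0, 0.0, 7.9] [0.0, 0.0, 0.0] 
rows>= 3 [0.0, 0.0, -11.9] [0.0, 0.0, 0.0] 
rows>= 8 [2.8, -39.1, -3.9] [-2.3, -21.7, 12.2] 
rows>= 4 [-0.0, 0.0, 17.5] [0.0, 0.0, 0.0] 
rows>= 3 [-0.0, 0.0, -14.5] [0.0, 0.0, 0.0]
```

arm_command(
  moves=[
    [[0.6,-0.2,2.1],[0.1,0,-0.2],100],
    [[0.6,-0.2,6],[0.1,0,-0.2],100],
    [[0.6,-0.2,10],[0.1,0,-0.2],100],
    [[0.6,-0.2,10],[0.1,0,-0.2],100],
  ],
  grip_force=60,
)

```text
t: 4.95
tcp_pos: [0.5303, -0.0997, 0.216]
orientation: [-0.002, 0.982, 0.009, 0.188]
contact_force: [-1.2, -0.2, 0.2]
grip_width: 0.0856
grip_force: 0.0
```

arm_command(
  moves=[
    [[0,0,0],[0,0,0],0],
    [[0,0,0],[0,0,0],0],
    [[0,0,0],[0,0,0],0],
    [[0,0,0],[0,0,0],0],
    [[0,0,0],[0,0,0],0],
    [[0,0,0],[0,0,0],0],
  ],
)

```text
t: 5.55
tcp_pos: [0.5294, -0.099, 0.2184]
orientation: [-0.001, 0.982, 0.009, 0.189]
contact_force: [-5.1, -2.8, 7.4]
grip_width: 0.0489
grip_force: 63.6
```

arm_command(
  moves=[
    [[0,0,-4],[0,0,0],0],
    [[0,0,-8],[0,0,0],0],
    [[0,0,-11.9],[0,0,0],0],
    [[0,0,-11.9],[0,0,0],0],
  ],
)

```text
t: 5.95
tcp_pos: [0.4852, -0.0993, 0.3319]
orientation: [-0.0, 0.981, 0.01, 0.192]
contact_force: [0.9, -0.5, -2.4]
grip_width: 0.0484
grip_force: 67.6
```

arm_command(
  moves=[
    [[2.8,-39.1,-3.9],[-2.3,-21.7,12.2],0],
    [[2.8,-39.1,-3.9],[-2.3,-21.7,12.2],0],
    [[2.8,-39.1,-3.9],[-2.3,-21.7,12.2],0],
    [[2.8,-39.1,-3.9],[-2.3,-21.7,12.2],0],
    [[2.8,-39.1,-3.9],[-2.3,-21.7,12.2],0],
    [[2.8,-39.1,-3.9],[-2.3,-21.7,12.2],0],
    [[2.8,-39.1,-3.9],[-2.3,-21.7,12.2],0],
    [[2.8,-39.1,-3.9],[-2.3,-21.7,12.2],0],
  ],
)

```text
t: 6.75
tcp_pos: [0.4884, 0.2947, 0.3734]
orientation: [-0.0, 0.995, -0.097, -0.001]
contact_force: [1.4, -0.6, -2.0]
grip_width: 0.0484
grip_force: 67.4
```

Run:
```python
from plan import *
s=robot.sense();print(s['grip_width'],s['grip_force'])
plan([(binp(-.065,.22),BY,0),(binp(-.065,.045),BY,0),(binp(-.065,.19),BY,0)])
```

```text
0.048366211840156256 67.4337637424469
t 6.8 grip at [0.4881 0.2949 0.2184]
rows>= 1 [0.3, 0.4, -0.2] [0.0, 0.1, 0.2] 
rows>= 4 [0.0, 0.0, 17.5] [0.0, 0.0, 0.0] 
rows>= 3 [0.0, -0.0, -14.5] [0.0, 0.0, 0.0]
```

arm_command(
  moves=[
    [[0.2,0.2,5],[0,0,0],0],
    [[0.2,0.2,10],[0,0,0],0],
    [[0.2,0.2,14.5],[0,0,0],0],
    [[0.2,0.2,17.3],[0,0,0],0],
    [[0.2,0.2,17.3],[0,0,0],0],
    [[0.2,0.2,17.3],[0,0,0],65],
    [[0.2,0.2,17.3],[0,0,0],65],
    [[0.2,0.2,17.3],[0,0,0],65],
  ],
)

```text
t: 7.55
tcp_pos: [0.4913, 0.2904, 0.2035]
orientation: [-0.002, 0.995, -0.098, 0.001]
contact_force: [-0.1, 0.2, 0.7]
grip_width: 0.0553
grip_force: 0.0
```

arm_command(
  moves=[
    [[0,0,-3],[0,0,0],65],
    [[0,0,-7],[0,0,0],80],
    [[0,0,-11],[0,0,0],100],
    [[0,0,-14.5],[0,0,0],100],
    [[0,0,-14.5],[0,0,0],100],
  ],
)

```text
t: 8.05
tcp_pos: [0.4918, 0.2908, 0.3536]
orientation: [-0.005, 0.995, -0.098, 0.005]
contact_force: [1.5, -0.3, 0.6]
grip_width: 0.0851
grip_force: 0.0
```

Run:
```python
from plan import *
im,d,c=snap('wrist','w2.png')
swap(0,.002)
```

```text
t 8.1 grip at [0.4922 0.2909 0.1957]
rows>= 6 [6.2, 27.4, 5.8] [2.0, 21.3, -12.2] 
rows>= 2 [0.0, 0.0, 7.9] [0.0, 0.0, 0.0] 
rows>= 3 [0.0, 0.0, -11.9] [0.0, 0.0, 0.0] 
rows>= 8 [4.1, -34.6, -3.4] [-2.3, -21.6, 12.2] 
rows>= 4 [0.0, -0.0, 17.5] [0.0, 0.0, 0.0] 
rows>= 3 [0.0, -0.0, -14.5] [0.0, 0.0, 0.0]
```

View pics/w2.png

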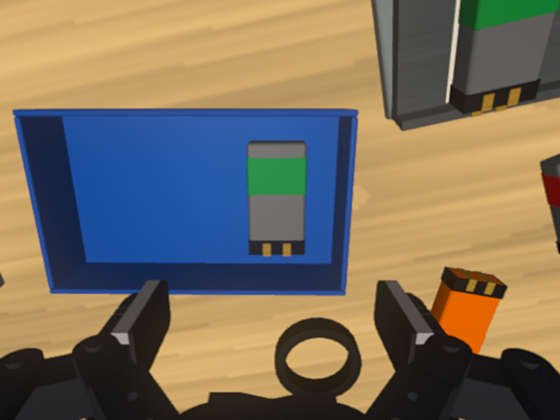

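The first charged pack lies flat in the bin at (277,200), and its neighbour on the deck at (495,60) is untouched.

arm_command(
  moves=[
    [[6.2,27.4,5.8],[2,21.3,-12.2],100],
    [[6.2,27.4,5.8],[2,21.3,-12.2],100],
    [[6.2,27.4,5.8],[2,21.3,-12.2],100],
    [[6.2,27.4,5.8],[2,21.3,-12.2],100],
    [[6.2,27.4,5.8],[2,21.3,-12.2],100],
    [[6.2,27.4,5.8],[2,21.3,-12.2],100],
    [[6.2,27.4,5.8],[2,21.3,-12.2],100],
    [[6.2,27.4,5.8],[2,21.3,-12.2],100],
  ],
)

```text
t: 8.9
tcp_pos: [0.4979, 0.0078, 0.2876]
orientation: [0.0, 0.983, 0.009, 0.184]
contact_force: [0.4, 0.6, -0.3]
grip_width: 0.0856
grip_force: 0.0
```

Run:
```python
from plan import *
swap(0,.002)
```

```text
t 8.9 grip at [0.554  0.0082 0.1431]
rows>= 1 [0.3, -0.1, -0.3] [0.2, 0.5, 0.0] 
rows>= 2 [-0.0, -0.0, 7.9] [0.0, 0.0, 0.0] 
rows>= 3 [-0.0, -0.0, -11.9] [0.0, 0.0, 0.0] 
rows>= 8 [4.1, -34.7, -3.4] [-2.3, -21.6, 12.2] 
rows>= 4 [-0.0, 0.0, 17.5] [0.0, 0.0, 0.0] 
rows>= 3 [-0.0, 0.0, -14.5] [0.0, 0.0, 0.0]
```

arm_command(
  moves=[
    [[0,-0.1,4],[0,0,0],100],
    [[0,-0.1,7.5],[0,0,0],100],
    [[0,-0.1,7.5],[0,0,0],100],
    [[0,-0.1,7.5],[0,0,0],0],
    [[0,-0.1,7.5],[0,0,0],0],
    [[0,-0.1,7.5],[0,0,0],0],
    [[0,-0.1,7.5],[0,0,0],0],
    [[0,-0.1,7.5],[0,0,0],0],
  ],
)

```text
t: 9.7
tcp_pos: [0.5254, 0.0109, 0.2201]
orientation: [-0.0, 0.982, 0.01, 0.186]
contact_force: [-4.4, 1.2, 6.2]
grip_width: 0.0488
grip_force: 63.0
```

arm_command(
  moves=[
    [[0,0,-4],[0,0,0],0],
    [[0,0,-8],[0,0,0],0],
    [[0,0,-11.5],[0,0,0],0],
    [[0,0,-11.5],[0,0,0],0],
  ],
)

```text
t: 10.1
tcp_pos: [0.4833, 0.01, 0.3299]
orientation: [0.001, 0.982, 0.01, 0.189]
contact_force: [1.1, -0.5, -1.4]
grip_width: 0.0484
grip_force: 67.3
```

arm_command(
  moves=[
    [[4.1,-34.7,-3.4],[-2.3,-21.6,12.2],0],
    [[4.1,-34.7,-3.4],[-2.3,-21.6,12.2],0],
    [[4.1,-34.7,-3.4],[-2.3,-21.6,12.2],0],
    [[4.1,-34.7,-3.4],[-2.3,-21.6,12.2],0],
    [[4.1,-34.7,-3.4],[-2.3,-21.6,12.2],0],
    [[4.1,-34.7,-3.4],[-2.3,-21.6,12.2],0],
    [[4.1,-34.7,-3.4],[-2.3,-21.6,12.2],0],
    [[4.1,-34.7,-3.4],[-2.3,-21.6,12.2],0],
  ],
)

```text
t: 10.9
tcp_pos: [0.4996, 0.3661, 0.3709]
orientation: [-0.002, 0.996, -0.092, -0.003]
contact_force: [-1.1, 0.2, -2.6]
grip_width: 0.0484
grip_force: 67.2
```

Run:
```python
from plan import *
s=robot.sense();print(s['grip_width'],s['grip_force'])
plan([(binp(.002,.045),BY,0),(binp(.002,.19),BY,0)])
```

```text
0.04839571265045752 67.17099666595459
t 10.9 grip at [0.4986 0.3667 0.2159]
rows>= 4 [0.7, 1.0, 17.1] [-0.1, 0.4, 0.7] 
rows>= 3 [0.0, -0.0, -14.5] [0.0, 0.0, 0.0]
```

arm_command(
  moves=[
    [[0,0,3],[0,0,0],0],
    [[0,0,8],[0,0,0],0],
    [[0,0,13],[0,0,0],0],
    [[0,0,17.3],[0,0,0],0],
    [[0,0,17.3],[0,0,0],0],
    [[0,0,17.3],[0,0,0],65],
    [[0,0,17.3],[0,0,0],65],
    [[0,0,17.3],[0,0,0],65],
  ],
)

```text
t: 11.7
tcp_pos: [0.5027, 0.3574, 0.2005]
orientation: [0.0, 0.995, -0.098, -0.001]
contact_force: [0.4, 0.6, -0.1]
grip_width: 0.0552
grip_force: 0.0
```

arm_command(
  moves=[
    [[0,0,-3],[0,0,0],65],
    [[0,0,-7],[0,0,0],80],
    [[0,0,-11],[0,0,0],100],
    [[0,0,-14.5],[0,0,0],100],
    [[0,0,-14.5],[0,0,0],100],
    [[0,0,-14.5],[0,0,0],100],
  ],
)

```text
t: 12.3
tcp_pos: [0.5028, 0.3572, 0.3452]
orientation: [0.001, 0.995, -0.098, -0.001]
contact_force: [-0.1, -0.7, -0.3]
grip_width: 0.0855
grip_force: 0.0
```

Run:
```python
from plan import *
swap(.11,.068)
```

```text
t 12.3 grip at [0.5023 0.3571 0.1902]
rows>= 5 [4.1, 23.4, 5.4] [2.4, 21.8, -12.1] 
rows>= 2 [0.0, 0.1, 7.9] [0.0, 0.0, 0.0] 
rows>= 3 [0.0, -0.0, -11.9] [0.0, 0.0, 0.0] 
rows>= 7 [5.4, -30.2, -2.8] [-2.3, -21.6, 12.1] 
rows>= 4 [-0.0, 0.0, 17.5] [0.0, 0.0, 0.0] 
rows>= 3 [-0.0, 0.0, -14.5] [0.0, 0.0, 0.0]
```

arm_command(
  moves=[
    [[4.1,23.4,5.4],[2.4,21.8,-12.1],100],
    [[4.1,23.4,5.4],[2.4,21.8,-12.1],100],
    [[4.1,23.4,5.4],[2.4,21.8,-12.1],100],
    [[4.1,23.4,5.4],[2.4,21.8,-12.1],100],
    [[4.1,23.4,5.4],[2.4,21.8,-12.1],100],
    [[4.1,23.4,5.4],[2.4,21.8,-12.1],100],
    [[4.1,23.4,5.4],[2.4,21.8,-12.1],100],
    [[4.1,23.4,5.4],[2.4,21.8,-12.1],100],
  ],
)

```text
t: 13.1
tcp_pos: [0.4969, 0.1208, 0.2893]
orientation: [-0.001, 0.982, 0.01, 0.187]
contact_force: [0.7, 0.5, -0.5]
grip_width: 0.0854
grip_force: 0.0
```

arm_command(
  moves=[
    [[0,0,4],[0,0,0],100],
    [[0,0,7.6],[0,0,0],100],
    [[0,0,7.6],[0,0,0],100],
    [[0,0,7.6],[0,0,0],0],
    [[0,0,7.6],[0,0,0],0],
    [[0,0,7.6],[0,0,0],0],
    [[0,0,7.6],[0,0,0],0],
    [[0,0,7.6],[0,0,0],0],
  ],
)

```text
t: 13.9
tcp_pos: [0.5246, 0.1206, 0.2205]
orientation: [-0.001, 0.982, 0.009, 0.188]
contact_force: [-4.8, -0.2, 7.2]
grip_width: 0.0486
grip_force: 63.3
```

arm_command(
  moves=[
    [[0,0,-4],[0,0,0],0],
    [[0,0,-8],[0,0,0],0],
    [[0,0,-11.6],[0,0,0],0],
    [[0,0,-11.6],[0,0,0],0],
  ],
)

```text
t: 14.3
tcp_pos: [0.4819, 0.1199, 0.3315]
orientation: [-0.002, 0.982, 0.009, 0.191]
contact_force: [0.7, 0.5, -1.2]
grip_width: 0.0486
grip_force: 66.8
```

arm_command(
  moves=[
    [[5.4,-30.2,-2.8],[-2.3,-21.6,12.1],0],
    [[5.4,-30.2,-2.8],[-2.3,-21.6,12.1],0],
    [[5.4,-30.2,-2.8],[-2.3,-21.6,12.1],0],
    [[5.4,-30.2,-2.8],[-2.3,-21.6,12.1],0],
    [[5.4,-30.2,-2.8],[-2.3,-21.6,12.1],0],
    [[5.4,-30.2,-2.8],[-2.3,-21.6,12.1],0],
    [[5.4,-30.2,-2.8],[-2.3,-21.6,12.1],0],
    [[5.4,-30.2,-2.8],[-2.3,-21.6,12.1],0],
  ],
)

```text
t: 15.1
tcp_pos: [0.5157, 0.4244, 0.3707]
orientation: [0.001, 0.995, -0.096, -0.002]
contact_force: [0.0, -1.7, -2.3]
grip_width: 0.0483
grip_force: 66.7
```

arm_command(
  moves=[
    [[0,0,3],[0,0,0],0],
    [[0,0,8],[0,0,0],0],
    [[0,0,13],[0,0,0],0],
    [[0,0,17.3],[0,0,0],0],
    [[0,0,17.3],[0,0,0],0],
    [[0,0,17.3],[0,0,0],65],
    [[0,0,17.3],[0,0,0],65],
    [[0,0,17.3],[0,0,0],65],
  ],
)

```text
t: 15.9
tcp_pos: [0.5173, 0.422, 0.2018]
orientation: [-0.001, 0.995, -0.098, 0.0]
contact_force: [-0.2, 0.0, 0.2]
grip_width: 0.0554
grip_force: 0.0
```

arm_command(
  moves=[
    [[0,0,-3],[0,0,0],65],
    [[0,0,-7],[0,0,0],80],
    [[0,0,-11],[0,0,0],100],
    [[0,0,-14.5],[0,0,0],100],
    [[0,0,-14.5],[0,0,0],100],
    [[0,0,-14.5],[0,0,0],100],
  ],
)

```text
t: 16.5
tcp_pos: [0.5168, 0.422, 0.3465]
orientation: [-0.0, 0.995, -0.098, 0.0]
contact_force: [-0.3, -0.7, 0.1]
grip_width: 0.0851
grip_force: 0.0
```

```bash
sed -n '1,20p' m.py > m2.py
cat >> m2.py <<'E'
cv2.imwrite('pics/t2.png',im[130:330,50:360,::-1].repeat(2,0).repeat(2,1))
q=P[215:285,235:360]; a=(q[...,2]>.015)&(q[...,2]<.035)
n,l=cv2.connectedComponents(a.astype(np.uint8))
for i in range(1,n):
    p=q[l==i]
    if len(p)>300:
        r=cv2.minAreaRect((p[:,:2]*1000).astype(np.float32)); print(len(p),np.round(r[0],1),np.round(r[1],1),round(r[2],1))
E
sed -i '/^for n,b/,/^    box/d' m2.py; python3 m2.py
```

```text
bin 878 mean [0.506 0.347 0.058] rect [503.6 353.9] [254.1 150.6] 78.8
deck 8427 mean [0.601 0.01  0.06 ] rect [609.    9.7] [153.9 348.6] 1.0
[ 0.35183116  0.00600698 -0.15156362]
isoY 963 mean [ 0.516 -0.365  0.055] rect [ 514.  -374.4] [113.1  92.6] 0.8
805 [430.2  15.4] [101.   47.9] 13.0
849 [ 428.9 -156.5] [100.1  51.1] 19.2
```

View pics/t2.png

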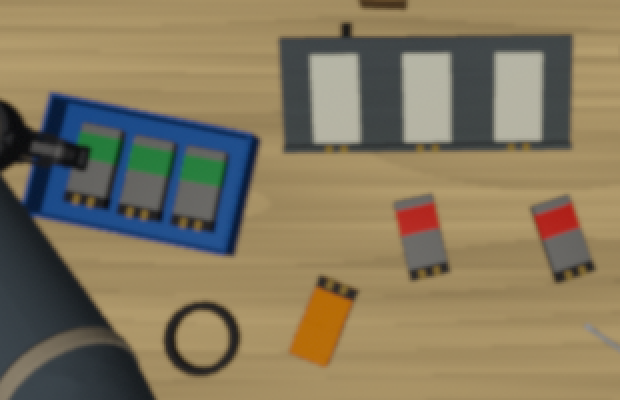

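All three charged packs lie in the bin at (95,165), (147,178) and (200,188). The three pads are bare, and both flats (420,235) and (562,237) are where they were.

```bash
cat >> plan.py <<'E'
def flat(c,yaw,by,k=.006):
    g=np.array([c[0]+k*np.cos(yaw),c[1]+k*np.sin(yaw)])
    plan([((*g,.15),yaw,0),((*g,.0235),yaw,0),((*g,.16),yaw,0),
      (deck(.06+k,by,.10),DY,.38),(deck(.06+k,by,.027),DY,.38),(deck(.06+k,by,.0245),DY,.38),(deck(.047+k,by,.0245),DY,.38),(deck(.05+k,by,.13),DY,.38)])
E
python3 - <<'E'
from plan import *
flat((.430,.0154),.229,0)
E
```

```text
t 16.6 grip at [0.5161 0.4215 0.1896]
rows>= 9 [-0.0, 41.3, 4.0] [0.1, 0.1, -24.3] 
rows>= 3 [-0.0, -0.0, 12.7] [0.0, 0.0, 0.0] 
rows>= 3 [-0.0, -0.0, -13.7] [0.0, 0.0, 0.0] 
rows>= 3 [7.5, 2.5, 1.8] [-2.3, 21.7, 11.9] 
rows>= 2 [-0.0, -0.0, 7.3] [0.0, 0.0, 0.0] 
rows>= 1 [-0.0, -0.0, 0.2] [0.0, 0.0, 0.0] 
rows>= 1 [-1.3, -0.0, 0.0] [0.0, 0.0, 0.0] 
rows>= 3 [0.3, -0.0, -10.5] [0.0, 0.0, 0.0]
```

arm_command(
  moves=[
    [[0,37,2],[0,0,-24.3],100],
    [[0,37,2],[0,0,-24.3],100],
    [[0,37,2],[0,0,-24.3],100],
    [[0,37,2],[0,0,-24.3],100],
    [[0,37,2],[0,0,-24.3],100],
    [[0,37,2],[0,0,-24.3],100],
    [[0,37,2],[0,0,-24.3],100],
    [[0,37,2],[0,0,-24.3],100],
  ],
)

```text
t: 17.35
tcp_pos: [0.4426, 0.0543, 0.3232]
orientation: [0.002, 0.994, 0.111, -0.004]
contact_force: [-0.2, -0.1, -0.4]
grip_width: 0.0855
grip_force: 0.0
```

```bash
cat > band.py <<'E'
from plan import *
def redpack():
    im,d,c=snap('wrist'); h=cv2.cvtColor(im,cv2.COLOR_RGB2HSV)
    vv,uu=np.mgrid[0:420,0:560]; Q=pts(np.c_[uu.ravel(),vv.ravel()],d,c).reshape(420,560,3)
    m=(((h[...,0]<8)|(h[...,0]>172))&(h[...,1]>150)&(h[...,2]>60)&(Q[...,2]<.1)).astype(np.uint8)
    n,l,st,ce=cv2.connectedComponentsWithStats(m)
    for i in range(1,n):
        if st[i,4]>400:
            q=Q[l==i]; q=q[np.abs(q[:,2]-np.median(q[:,2]))<.008]
            r=cv2.minAreaRect((q[:,:2]*1000).astype(np.float32))
            print('red',ce[i].round(),st[i,:4],q.mean(0).round(4),np.round(r[0],1),np.round(r[1],1),round(r[2],1))
E
python3 - <<'E'
from band import *
redpack(); flat((.430,.0154),.229,0)
E
```

```text
red [314. 197.] [282 177  65  41] [0.4548 0.0218 0.0242] [454.4  21.5] [32.6 50.4] 13.2
red [508. 243.] [470 220  78  44] [ 0.4527 -0.147   0.0238] [ 453.2 -149.4] [32.6 51.6] 18.6
t 17.4 grip at [0.4412 0.0518 0.168 ]
rows>= 1 [-1.4, 3.4, 1.8] [0.2, 0.6, -0.5] 
rows>= 3 [-0.0, -0.0, 12.7] [0.0, 0.0, 0.0] 
rows>= 3 [-0.0, -0.0, -13.7] [0.0, 0.0, 0.0] 
rows>= 3 [7.4, 2.5, 1.8] [-2.3, 21.6, 11.9] 
rows>= 2 [0.0, -0.1, 7.3] [0.0, 0.0, 0.0] 
rows>= 1 [0.0, 0.0, 0.3] [0.0, 0.0, 0.0] 
rows>= 1 [-1.3, 0.0, -0.0] [0.0, 0.0, 0.0] 
rows>= 3 [0.3, 0.0, -10.6] [0.0, 0.0, 0.0]
```

arm_command(
  moves=[
    [[-1.4,3.4,1.8],[0,0,0],100],
    [[-1.3,3.4,6],[0,0,0],100],
    [[-1.3,3.4,10.5],[0,0,0],100],
    [[-1.3,3.4,14.4],[0,0,0],100],
    [[-1.3,3.4,14.4],[0,0,0],100],
    [[-1.3,3.4,14.4],[0,0,0],100],
  ],
)

```text
t: 18.0
tcp_pos: [0.439, 0.0232, 0.1805]
orientation: [0.001, 0.993, 0.114, -0.003]
contact_force: [-0.1, -0.1, 0.2]
grip_width: 0.0856
grip_force: 0.0
```

arm_command(
  moves=[
    [[0,0,0],[0,0,0],0],
    [[0,0,0],[0,0,0],0],
    [[0,0,0],[0,0,0],0],
    [[0,0,0],[0,0,0],0],
    [[0,0,0],[0,0,0],0],
    [[0,0,0],[0,0,0],0],
  ],
)

```text
t: 18.6
tcp_pos: [0.44, 0.0227, 0.1829]
orientation: [0.001, 0.993, 0.114, 0.0]
contact_force: [-1.3, -0.9, 10.1]
grip_width: 0.0483
grip_force: 61.4
```

Run:
```python
from band import *
flat((.4315,.016),.229,0)
```

```text
t 18.6 grip at [0.4401 0.0223 0.0279]
rows>= 3 [-0.4, 0.5, -12.2] [0.1, 0.0, 0.0] 
rows>= 3 [0.0, -0.0, 12.6] [0.0, 0.0, 0.0] 
rows>= 3 [0.0, -0.0, -13.6] [0.0, 0.0, 0.0] 
rows>= 3 [7.3, 2.5, 1.8] [-2.2, 21.7, 11.9] 
rows>= 2 [0.0, 0.0, 7.3] [-0.1, 0.0, 0.0] 
rows>= 1 [0.0, 0.0, 0.2] [0.0, 0.0, 0.0] 
rows>= 1 [-1.3, 0.0, 0.0] [0.0, 0.0, 0.0] 
rows>= 3 [0.3, 0.0, -10.5] [0.0, 0.0, 0.0]
```

```bash
cat >> plan.py <<'E'
def place(g,yaw,by,k):
    plan([((*g,.16),yaw,0),(deck(.062+k,by,.10),DY,.38),(deck(.062+k,by,.031),DY,.38),(deck(.062+k,by,.028),DY,.38),(deck(.045+k,by,.028),DY,.38),(deck(.045+k,by,.13),DY,.38)])
E
python3 - <<'E'
from plan import *
place((.4401,.0223),.229,0,.010)
E
```

```text
t 18.6 grip at [0.4401 0.0223 0.0279]
rows>= 3 [-0.0, 0.1, -13.2] [0.1, 0.0, 0.0] 
rows>= 3 [7.5, 3.0, 1.5] [-2.2, 21.7, 11.9] 
rows>= 2 [-0.0, 0.0, 6.9] [-0.1, 0.0, 0.0] 
rows>= 1 [-0.0, 0.0, 0.3] [0.0, 0.0, 0.0] 
rows>= 1 [-1.7, 0.0, 0.0] [0.0, 0.0, 0.0] 
rows>= 3 [-0.0, 0.0, -10.2] [0.0, 0.0, 0.0]
```

arm_command(
  moves=[
    [[0,0,-4],[0,0,0],0],
    [[0,0,-8.5],[0,0,0],0],
    [[0,0,-13.6],[0,0,0],0],
    [[0,0,-13.6],[0,0,0],0],
  ],
)

```text
t: 19.0
tcp_pos: [0.4416, 0.0235, 0.3235]
orientation: [0.001, 0.993, 0.114, 0.006]
contact_force: [1.3, -0.0, -2.0]
grip_width: 0.0482
grip_force: 64.9
```

arm_command(
  moves=[
    [[7.5,3,1.5],[-2.2,21.7,11.9],0],
    [[7.5,3,1.5],[-2.2,21.7,11.9],0],
    [[7.5,3,1.5],[-2.2,21.7,11.9],0],
    [[7.5,3,1.5],[-2.2,21.7,11.9],0],
    [[7.5,3,1.5],[-2.2,21.7,11.9],0],
    [[7.5,3,1.5],[-2.2,21.7,11.9],0],
  ],
)

```text
t: 19.6
tcp_pos: [0.5189, 0.011, 0.3015]
orientation: [-0.001, 0.982, 0.01, 0.186]
contact_force: [-0.9, -0.3, -1.1]
grip_width: 0.0483
grip_force: 64.8
```

Run:
```python
from band import *
print(robot.sense()['grip_width']); redpack()
im,d,c=snap('wrist','w3.png')
place((.4401,.0223),.229,0,.010)
```

```text
0.04830972406556088
t 19.7 grip at [0.5761 0.0119 0.1575]
rows>= 3 [-6.9, -1.3, -4.1] [2.3, -21.4, -11.9] 
rows>= 3 [7.5, 3.1, 1.5] [-2.3, 21.6, 12.0] 
rows>= 2 [-0.0, -0.0, 6.9] [0.0, 0.0, 0.0] 
rows>= 1 [-0.0, -0.0, 0.3] [0.0, 0.0, 0.0] 
rows>= 1 [-1.7, -0.0, -0.0] [0.0, 0.0, 0.0] 
rows>= 3 [-0.0, -0.0, -10.2] [0.0, 0.0, 0.0]
```

View pics/w3.png

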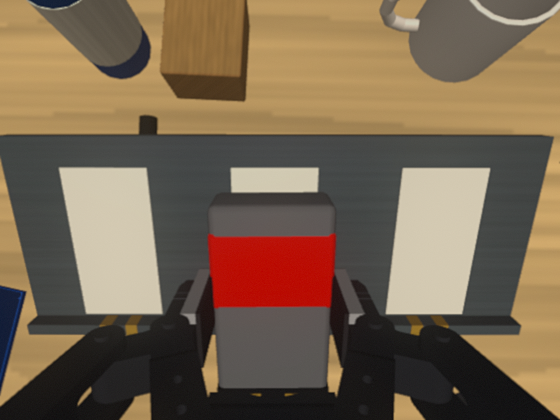

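The flat pack is held square over the middle bay, in the middle of the picture at (272,290) with its contact end towards the foot.

arm_command(
  moves=[
    [[0,0,4],[0,0,0],0],
    [[0,0,6.8],[0,0,0],0],
    [[0,0,7.2],[0,0,0],0],
    [[0,0,7.2],[0,0,0],0],
    [[0,0,7.2],[0,0,0],0],
  ],
)

```text
t: 20.2
tcp_pos: [0.546, 0.0113, 0.2352]
orientation: [-0.002, 0.982, 0.009, 0.187]
contact_force: [0.6, 0.7, -1.5]
grip_width: 0.0484
grip_force: 64.8
```

arm_command(
  moves=[
    [[-0.6,0,0],[0,0,0],0],
    [[-1.2,0,0],[0,0,0],0],
    [[-1.7,0,0],[0,0,0],0],
    [[-1.7,0,0],[0,0,0],0],
    [[-1.7,0,0],[0,0,0],0],
  ],
)

```text
t: 20.7
tcp_pos: [0.5317, 0.0107, 0.23]
orientation: [-0.002, 0.982, 0.009, 0.19]
contact_force: [4.5, -1.6, 0.1]
grip_width: 0.0483
grip_force: 64.9
```

Run:
```python
from plan import *
s=robot.sense(); g=np.array(s['tcp_pos'])+Rq(s['orientation']).as_matrix()[:,2]*.155
print(DR.inv().apply(g-DO).round(4), DR.inv().apply(s['contact_force']).round(1), s['grip_width'])
print((DR.inv()*Rq(s['orientation'])*R.from_matrix(np.diag([1,-1,-1.]))).as_rotvec(degrees=True).round(2))
```

```text
[0.0578 0.0011 0.0311] [ 4.2 -1.7 -1.5] 0.0482740205156932
[ 0.03 -0.19 -0.01]
```

arm_command(
  moves=[
    [[0.2,0,0.3],[0,0,0],0],
    [[0.2,0,0.5],[0,0,0],0],
    [[0.2,0,0.5],[0,0,0],0],
    [[-0.2,0,0.5],[0,0,0],0],
    [[-0.4,0,0.5],[0,0,0],0],
    [[-0.4,0,0.5],[0,0,0],0],
  ],
)

```text
t: 21.3
tcp_pos: [0.5316, 0.0108, 0.2271]
orientation: [-0.002, 0.981, 0.009, 0.194]
contact_force: [-2.3, -2.2, 24.7]
grip_width: 0.0483
grip_force: 67.7
```

Run:
```python
from plan import *
s=robot.sense(); g=np.array(s['tcp_pos'])+Rq(s['orientation']).as_matrix()[:,2]*.155
print(DR.inv().apply(g-DO).round(4), DR.inv().apply(s['contact_force']).round(1), s['grip_width'])
```

```text
[0.0578 0.0012 0.0284] [ 6.9 -2.1 23.8] 0.048341094842958066
```

arm_command(
  moves=[
    [[0.2,0,-0.3],[0,0,0],0],
    [[0.2,0,-0.3],[0,0,0],100],
    [[0.2,0,-0.3],[0,0,0],100],
    [[0.2,0,-0.3],[0,0,0],100],
    [[0.2,0,-0.3],[0,0,0],100],
    [[0.2,0,-4],[0,0,0],100],
    [[0.2,0,-8],[0,0,0],100],
    [[0.2,0,-11],[0,0,0],100],
  ],
)

```text
t: 22.1
tcp_pos: [0.4888, 0.0106, 0.3262]
orientation: [-0.002, 0.982, 0.009, 0.187]
contact_force: [0.4, -1.2, 1.0]
grip_width: 0.0855
grip_force: 0.0
```

Run:
```python
from band import *
redpack()
im,d,c=snap('wrist','w4.png')
flat((.430,-.1566),.333,-.11)
```

```text
red [272. 191.] [236 168  74  47] [0.6051 0.012  0.0855] [605.1  12.1] [30.2 49.8] 0.9
t 22.2 grip at [0.5473 0.0115 0.1845]
rows>= 4 [-6.1, 16.4, 0.1] [3.5, -21.7, -17.8] 
rows>= 3 [-0.1, -0.0, 12.6] [0.0, 0.0, 0.0] 
rows>= 3 [0.0, -0.0, -13.6] [0.0, 0.0, 0.0] 
rows>= 4 [9.4, -2.5, 1.8] [-3.4, 21.6, 17.8] 
rows>= 2 [0.0, 0.0, 7.3] [0.0, 0.0, 0.0] 
rows>= 1 [0.0, 0.0, 0.2] [0.0, 0.0, 0.0] 
rows>= 1 [-1.3, 0.0, 0.0] [0.0, 0.0, 0.0] 
rows>= 3 [0.3, 0.0, -10.5] [0.0, 0.0, 0.0]
```

View pics/w4.png

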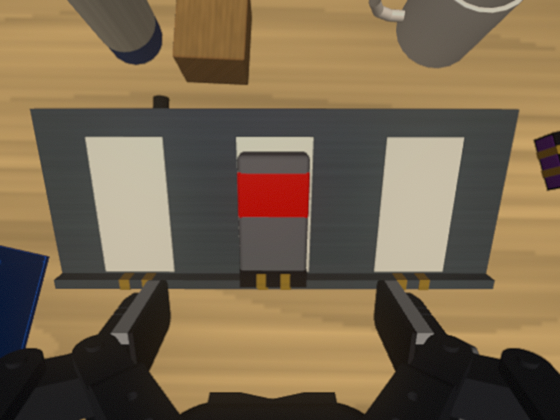

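The flat pack is seated square in the middle bay: band at (272,191), contacts at the ledge (272,280). On to the second flat.

arm_command(
  moves=[
    [[-6.1,16.4,0.1],[3.5,-21.7,-17.8],100],
    [[-6.1,16.4,0.1],[3.5,-21.7,-17.8],100],
    [[-6.1,16.4,0.1],[3.5,-21.7,-17.8],100],
    [[-6.1,16.4,0.1],[3.5,-21.7,-17.8],100],
    [[-6.1,16.4,0.1],[3.5,-21.7,-17.8],100],
    [[-6.1,16.4,0.1],[3.5,-21.7,-17.8],100],
    [[-6.1,16.4,0.1],[3.5,-21.7,-17.8],100],
  ],
)

```text
t: 22.9
tcp_pos: [0.4366, -0.1536, 0.3014]
orientation: [-0.001, 0.986, 0.167, -0.003]
contact_force: [-0.8, 0.5, -0.1]
grip_width: 0.0854
grip_force: 0.0
```

Run:
```python
from band import *
redpack()
flat((.431,-.1566),.33,-.11,.01)
```

```text
red [274. 189.] [240 167  70  45] [ 0.4534 -0.1495  0.0242] [ 453.1 -149.7] [32.5 49.6] 19.2
t 22.9 grip at [ 0.4358 -0.1532  0.1467]
rows>= 1 [0.4, 0.1, -0.3] [-0.1, 0.3, 0.3] 
rows>= 3 [-0.0, 0.0, 12.6] [0.0, 0.0, 0.0] 
rows>= 3 [-0.0, 0.0, -13.6] [0.0, 0.0, 0.0] 
rows>= 4 [9.2, -2.4, 1.6] [-3.4, 21.6, 17.7] 
rows>= 2 [-0.0, 0.0, 7.3] [0.0, 0.0, 0.0] 
rows>= 1 [-0.0, 0.0, 0.2] [0.0, 0.0, 0.0] 
rows>= 1 [-1.3, 0.0, 0.0] [0.0, 0.0, 0.0] 
rows>= 3 [0.3, 0.0, -10.5] [0.0, 0.0, 0.0]
```

arm_command(
  moves=[
    [[0.4,0.1,4],[0,0,0],100],
    [[0.4,0.1,8.5],[0,0,0],100],
    [[0.4,0.1,12.1],[0,0,0],100],
    [[0.4,0.1,12.1],[0,0,0],100],
    [[0.4,0.1,12.1],[0,0,0],100],
  ],
)

```text
t: 23.45
tcp_pos: [0.4404, -0.1532, 0.1813]
orientation: [-0.001, 0.986, 0.167, -0.003]
contact_force: [0.6, -0.1, 0.3]
grip_width: 0.0854
grip_force: 0.0
```

arm_command(
  moves=[
    [[0,0,0],[0,0,0],0],
    [[0,0,0],[0,0,0],0],
    [[0,0,0],[0,0,0],0],
    [[0,0,0],[0,0,0],0],
    [[0,0,0],[0,0,0],0],
    [[0,0,0],[0,0,0],0],
  ],
)

```text
t: 24.05
tcp_pos: [0.4405, -0.1545, 0.1829]
orientation: [0.0, 0.986, 0.166, -0.001]
contact_force: [-1.1, 0.7, 9.6]
grip_width: 0.0482
grip_force: 61.6
```

Run:
```python
from plan import *
s=robot.sense(); g=np.array(s['tcp_pos'])+Rq(s['orientation']).as_matrix()[:,2]*.155
k=(g[:2]-[.4315,-.1568])@[np.cos(.33),np.sin(.33)]; print('k',k,'f',s['grip_force'])
place(g[:2],.33,-.11,k)
```

```text
k 0.008874423019522699 f 61.56097412109375
t 24.1 grip at [ 0.4401 -0.1547  0.0279]
rows>= 3 [-0.1, 0.0, -13.2] [0.0, 0.2, 0.2] 
rows>= 4 [9.4, -2.5, 1.6] [-3.4, 21.5, 17.6] 
rows>= 2 [0.0, -0.0, 6.9] [0.0, 0.0, 0.0] 
rows>= 1 [0.0, -0.0, 0.3] [0.0, 0.0, 0.0] 
rows>= 1 [-1.7, -0.0, -0.0] [0.0, 0.0, 0.0] 
rows>= 3 [-0.0, -0.0, -10.2] [0.0, 0.0, 0.0]
```

arm_command(
  moves=[
    [[0,0,-4],[0,0,0],0],
    [[0,0,-8.5],[0,0,0],0],
    [[0,0,-13.5],[0,0,0],0],
    [[0,0,-13.5],[0,0,0],0],
  ],
)

```text
t: 24.45
tcp_pos: [0.4427, -0.1545, 0.3227]
orientation: [0.003, 0.986, 0.166, 0.004]
contact_force: [0.4, -0.6, -0.8]
grip_width: 0.0483
grip_force: 64.2
```

arm_command(
  moves=[
    [[9.4,-2.5,1.6],[-3.4,21.5,17.6],0],
    [[9.4,-2.5,1.6],[-3.4,21.5,17.6],0],
    [[9.4,-2.5,1.6],[-3.4,21.5,17.6],0],
    [[9.4,-2.5,1.6],[-3.4,21.5,17.6],0],
    [[9.4,-2.5,1.6],[-3.4,21.5,17.6],0],
    [[9.4,-2.5,1.6],[-3.4,21.5,17.6],0],
    [[9.4,-2.5,1.6],[-3.4,21.5,17.6],0],
    [[9.4,-2.5,1.6],[-3.4,21.5,17.6],0],
  ],
)

```text
t: 25.25
tcp_pos: [0.5211, -0.1004, 0.2996]
orientation: [-0.002, 0.983, 0.011, 0.185]
contact_force: [-0.1, -0.1, -1.4]
grip_width: 0.0481
grip_force: 64.2
```

Run:
```python
from plan import *
s=robot.sense(); g=np.array(s['tcp_pos'])+Rq(s['orientation']).as_matrix()[:,2]*.155
print(DR.inv().apply(g-DO).round(4), s['grip_width'])
print((DR.inv()*Rq(s['orientation'])*R.from_matrix(np.diag([1,-1,-1.]))).as_rotvec(degrees=True).round(2))
```

```text
[ 0.0702 -0.1097  0.1003] 0.048111079271567846
[0.07 0.42 0.2 ]
```

arm_command(
  moves=[
    [[0,0,4],[0,0,0],0],
    [[0,0,6.5],[0,0,0],0],
    [[0,0,6.9],[0,0,0],0],
    [[0,0,6.9],[0,0,0],0],
    [[-0.8,0,6.9],[0,0,0],0],
    [[-1.5,0,6.9],[0,0,0],0],
    [[-1.7,0,6.9],[0,0,0],0],
    [[-1.7,0,6.9],[0,0,0],0],
  ],
)

```text
t: 26.05
tcp_pos: [0.5324, -0.0999, 0.232]
orientation: [-0.002, 0.982, 0.011, 0.191]
contact_force: [6.6, -0.9, 0.8]
grip_width: 0.0485
grip_force: 64.2
```

arm_command(
  moves=[
    [[0.2,0,0.3],[0,0,0],0],
    [[0.2,0,0.6],[0,0,0],0],
    [[0.2,0,0.6],[0,0,0],0],
    [[-0.2,0,0.6],[0,0,0],0],
    [[-0.4,0,0.6],[0,0,0],0],
    [[-0.4,0,0.6],[0,0,0],0],
  ],
)

```text
t: 26.65
tcp_pos: [0.5332, -0.0999, 0.227]
orientation: [-0.002, 0.981, 0.011, 0.194]
contact_force: [5.0, 0.1, 17.3]
grip_width: 0.0482
grip_force: 65.8
```

Run:
```python
from plan import *
s=robot.sense(); g=np.array(s['tcp_pos'])+Rq(s['orientation']).as_matrix()[:,2]*.155
print(DR.inv().apply(g-DO).round(4), DR.inv().apply(s['contact_force']).round(1), s['grip_width'])
```

```text
[ 0.0574 -0.1095  0.0284] [11.1  0.  14.2] 0.04817995248825246
```

arm_command(
  moves=[
    [[0.3,0,-0.3],[0,0,0],0],
    [[0.3,0,-0.3],[0,0,0],100],
    [[0.3,0,-0.3],[0,0,0],100],
    [[0.3,0,-0.3],[0,0,0],100],
    [[0.3,0,-0.3],[0,0,0],100],
    [[0.3,0,-4],[0,0,0],100],
    [[0.3,0,-8],[0,0,0],100],
    [[0.3,0,-12],[0,0,0],100],
  ],
)

```text
t: 27.45
tcp_pos: [0.487, -0.1006, 0.3351]
orientation: [-0.002, 0.983, 0.011, 0.184]
contact_force: [0.4, -0.7, 0.6]
grip_width: 0.0854
grip_force: 0.0
```

Run:
```python
from band import *
redpack()
im,d,c=snap('wrist','w5.png')
im,d,c=snap('top'); cv2.imwrite('pics/t3.png',cv2.resize(im[140:300,50:460,::-1],None,fx=1.9,fy=1.9))
```

```text
red [122. 185.] [ 80 160  83  48] [0.6053 0.0096 0.0852] [606.9  11.1] [34.  50.6] 1.3
red [272. 186.] [237 163  72  46] [ 0.6069 -0.0984  0.0854] [607.  -98.3] [30.4 49.8] 1.3
```

View pics/w5.png

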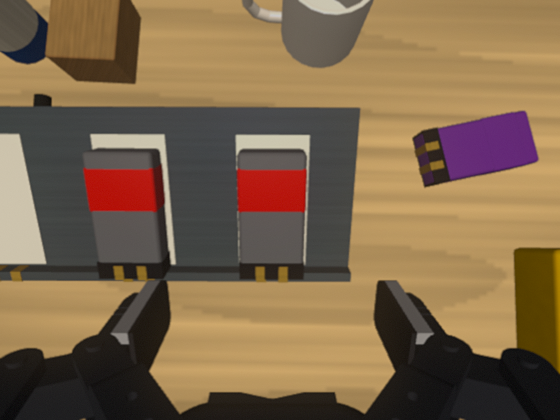

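View pics/t3.png

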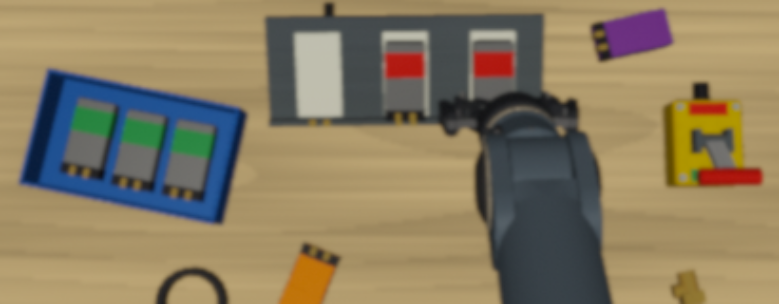

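Both flats sit square in bays 1 and 2, with bands at (122,185) and (272,186) and contacts on the ledge. The top view shows three green packs in the bin and the isolator OFF, so it can go back on.

Run:
```python
from plan import *
plan([((.41,-.374,.23),0,0,0),((.41,-.374,.123),0,0,0),((.525,-.374,.123),0,0,0),((.525,-.374,.25),0,0,0)])
```

```text
t 27.6 grip at [ 0.5447 -0.1003  0.1926]
rows>= 6 [-6.0, 27.1, -7.5] [-0.1, -21.6, 1.2] 0
rows>= 3 [0.0, 0.0, 10.7] [0.0, 0.0, 0.0] 0
rows>= 3 [11.5, 0.0, -0.0] [0.0, 0.0, 0.0] 0
rows>= 3 [0.0, 0.0, -12.7] [0.0, 0.0, 0.0] 0
```

arm_command(
  moves=[
    [[-6,27.1,-7.5],[-0.1,-21.6,1.2],0],
    [[-6,27.1,-7.5],[-0.1,-21.6,1.2],0],
    [[-6,27.1,-7.5],[-0.1,-21.6,1.2],0],
    [[-6,27.1,-7.5],[-0.1,-21.6,1.2],0],
    [[-6,27.1,-7.5],[-0.1,-21.6,1.2],0],
    [[-6,27.1,-7.5],[-0.1,-21.6,1.2],0],
    [[-6,27.1,-7.5],[-0.1,-21.6,1.2],0],
    [[-6,27.1,-7.5],[-0.1,-21.6,1.2],0],
  ],
)

```text
t: 28.4
tcp_pos: [0.4103, -0.3741, 0.3811]
orientation: [-0.002, 1.0, -0.0, -0.003]
contact_force: [0.2, 1.3, 0.0]
grip_width: -0.0004
grip_force: 0.0
```

arm_command(
  moves=[
    [[0,0,4],[0,0,0],0],
    [[0,0,8],[0,0,0],0],
    [[0,0,10.7],[0,0,0],0],
    [[0,0,10.7],[0,0,0],0],
  ],
)

```text
t: 28.8
tcp_pos: [0.4096, -0.3704, 0.2713]
orientation: [-0.005, 1.0, 0.002, -0.006]
contact_force: [-0.3, -0.9, -0.2]
grip_width: -0.0
grip_force: 0.0
```

arm_command(
  moves=[
    [[2,0,0],[0,0,0],0],
    [[4.5,0,0],[0,0,0],0],
    [[7,0,0],[0,0,0],0],
    [[9.5,0,0],[0,0,0],0],
    [[11.5,0,0],[0,0,0],0],
    [[11.5,0,0],[0,0,0],0],
    [[11.5,0,0],[0,0,0],0],
  ],
)

```text
t: 29.5
tcp_pos: [0.5257, -0.3722, 0.276]
orientation: [-0.001, 1.0, 0.001, -0.002]
contact_force: [0.3, -0.6, -0.9]
grip_width: -0.0001
grip_force: 0.0
```

arm_command(
  moves=[
    [[0,0,-5],[0,0,0],0],
    [[0,0,-10],[0,0,0],0],
    [[-5,5,-15],[0,0,0],0],
    [[-10,10,-17],[0,0,0],0],
    [[-10,10,-17],[0,0,0],0],
    [[-10,10,-17],[0,0,0],0],
  ],
)

```text
t: 30.1
tcp_pos: [0.4201, -0.4789, 0.4487]
orientation: [0.002, 1.0, -0.005, -0.002]
contact_force: [0.2, -1.5, -0.2]
grip_width: -0.0005
grip_force: 0.0
```

Run:
```python
from plan import *
im,d,c=snap('top'); cv2.imwrite('pics/t4.png',cv2.resize(im[90:350,50:460,::-1],None,fx=1.9,fy=1.9))
```

```text
(no output)
```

View pics/t4.png

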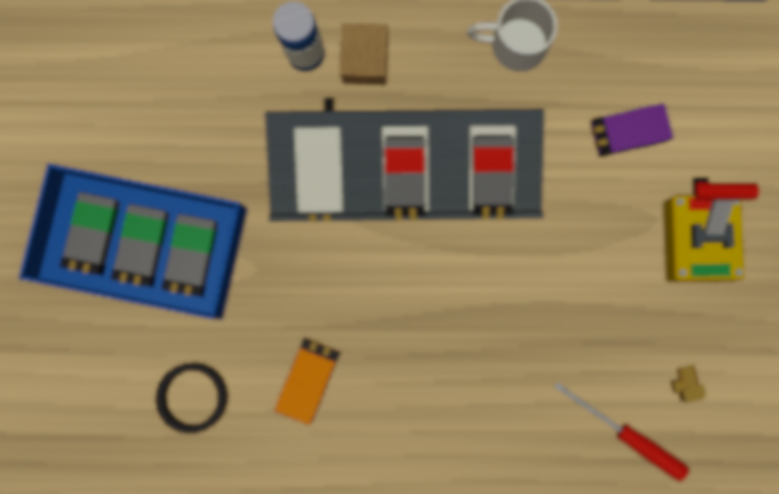

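The handle is ON with its bar at (727,191). The charged packs are in the bin, both flats are seated at (405,170) and (493,170), and the bystanders have not moved.

```bash
python3 -c "
from h import *
print(robot.hand_in())"
```

```text
the job is handed in; nothing more can be done
None
```

I handed the job in at about 30 s of the 210 s allowed: the isolator went off and back on, all three charged packs are in the blue bin, both flat packs present are seated in bays 1 and 2, and nothing else was moved; the final camera view agrees, but the hand-in returned no verdict.

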